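# Reset the pinned divider in the stock drawer and hold its pin home

## Task

The red tray of masking caps in the top drawer of the grey stock cabinet needs a wider compartment. Pull the top drawer fully open by its handle, then lift the yellow knob of the divider's spring plunger, slide the divider to the very next hole away from the red tray, and let the pin go fully home in that hole. Finish while still holding the knob with the pin fully home and the drawer open, since I am about to load that side; spill no tray and leave the things on the bench where they are.

Things in the scene. Friction and masses are not known exactly. Their poses are not given: they have to be found in the camera images.
- drawer_handle (a point): Middle of the top drawer's handle: a level round steel bar, 10 mm thick, 120 mm long, on two posts at its ends, 42 mm (axis) in front of the blue drawer face of a grey cabinet fixed to the bench, 420 mm wide, 320 mm deep, its top 36 mm above the bar. Axes: x points into the cabinet (the drawer opens along -x), y along the bar to the left, z up.
- drawer (a joint): How far the top drawer is pulled out, m: 0 shut, 0.16 at its stop; it starts ajar, 0.03 to 0.05. Stays where it is left; about 3 N to move it.
- knob: Yellow round knob of the spring plunger, 25 mm across, 22 mm high, gripped by its sides from above. Origin at its middle; axes as the handle's (y along the tube). Pin home, it is 127 mm behind and 4 mm above the handle bar, under the cabinet's top while the drawer is shut. The sleeve's flat top is 25 mm below the origin; nothing beside the knob is higher within 65 mm along x or 100 mm along y.
- plunger (a joint): How far the knob and pin are lifted, m: 0 pin fully home in a hole (8 mm deep), above about 0.008 the pin is clear of the tube, 0.013 at most. A spring pushes it down, 4 N at 0 to 7 N at the top. Released between holes, the pin's rounded end rides on the tube's top.
- divider (a joint): Where the sliding divider (a steel sleeve with the plunger on top and an aluminium plate) is along the 25 mm square tube across the drawer, m, growing to the left (drawer's +y). The five holes are at -0.06, -0.03, 0, 0.03 and 0.06; it starts pinned in the middle one, at 0, with about 1.5 mm of play either way. About 1.5 N to slide it once the pin is clear.
- red_tray: Red open tray of green and yellow masking caps, 80 x 80 x 45 mm, loose on the drawer's floor in the compartment to the left or to the right of the divider. Origin at the centre of its underside.
- blue_tray: Blue open tray of steel hooks, 80 x 80 x 45 mm, loose in the other compartment. Origin at the centre of its underside. At the next hole the divider still clears it.
- mug: White mug, 82 mm across, 95 mm high, on the bench; origin at the centre of its underside. Leave alone.
- spray_can: Steel aerosol can with a blue band, 65 mm across, 190 mm high, on the bench; origin at the centre of its underside. Leave alone.
- tape_roll: Flat yellow tape roll, 104 mm across, 25 mm high, on the bench; origin at the centre of its underside. Leave alone.
- wrench: Steel wrench 190 mm long, lying on the bench; origin under its middle. Leave alone.
- jar: Clear jar with a red lid, 70 mm across, 85 mm high, on the bench; origin at the centre of its underside. Leave alone.
- safety_glasses: Safety glasses with black frames, 136 mm wide, on the bench; origin on the bench between the temples. Leave alone.

How it is judged:
On the way, in this order (a step that is already met when the one before it is completed fails the run):
1. the top drawer is pulled fully open (14.5 cm or more of its 16 cm) (value of joint drawer above 0.145 m), for 0.2 s.
2. the knob is held and lifted so that the pin is clear of its hole, the divider still at the old hole (value of joint plunger above 0.008 m and value of joint divider between -0.008 and 0.008 m and contact force between the fingers and knob above 1 N), for 0.1 s.
3. the pin is home in the very next hole away from the red tray (value of joint plunger below 0.0025 m and ((y of red_tray in the frame of drawer_handle above 0.03 m and value of joint divider between -0.0335 and -0.0265 m) or (y of red_tray in the frame of drawer_handle below -0.03 m and value of joint divider between 0.0265 and 0.0335 m))), for 0.2 s.
At the end, for the whole second after the job is handed in: The fingers hold the knob (over 2 N) with the pin home to within 2.5 mm in the first hole on the side away from the red tray (divider within 3.5 mm of 30 mm from its start), and the drawer is out by 14 cm or more (all of step 3 and value of joint drawer above 0.14 m and contact force between the fingers and knob above 2 N); the arm keeps its last pose, push and grip.
It fails at once if a tray is tipped over (angle between any of red_tray, blue_tray's own z axis and vertical above 0.4 rad).
It fails at once if a thing on the bench is moved more than 3 cm (distance of any of mug, spray_can, tape_roll, wrench, jar, safety_glasses from where it was at the start of the episode above 0.03 m).
It also fails if it takes over 54 s, if anything falls off the work surface, if the arm or the gripper's body presses on something with over 40 N, if the wrist force passes 120 N, or if a joint passes its speed limit or range.

## Robot

A 7-joint arm with a two-finger parallel gripper is mounted at the origin on the work surface. World frame = base frame: x ahead of the robot, y to its left, z up, the work surface at z = 0. Lengths are in m, angles in rad, forces in N, time in s.
With the tool pointing down it reaches from about 0.4 to 0.925 m from the base axis. Payload 5.6 kg.
Tool frame: the origin (TCP) lies midway between the tips of the shut fingers; the grasp point (between the pads) lies behind it (bot.pinch_z is the z of the grasp point in the tool frame, in m); z points along the fingers, y is the line along which they close (so a half turn about z gives the same grasp; the last joint's range is limited). The gripper opens to 85 mm and grips with 20 to 120 N. Pads are 22 mm wide; open, the fingers measure 114 mm over their backs; the gripper's body (76 mm by 85 mm) begins 54 mm behind the grasp point. The pads swing forward as they close: fully open they stand 13 mm farther back than shut.
Start: joints at [1.084, 0.468, -0.012, 1.603, 0.006, 1.071, -0.056], TCP at [0.279, -0.587, 0.231] pointing down, gripper open.
Joint ranges: [-2.53, 2.53], [-0.31, 2.02], [-1.57, 1.55], [0.28, 2.44], [-1.29, 4.43], [0.15, 1.84], [-2.92, 2.92]. Speed limits (rad/s): [2.57, 2.57, 3.14, 3.14, 3.14, 3.14, 3.14].

## Interface

Orientations are given as [roll, pitch, yaw] about the fixed x, y, z axes, in that order (R = Rz(yaw) Ry(pitch) Rx(roll)).
In Python, from plant import bot gives the robot as it stands. The module is installed in compiled form; this text tells all that it offers.
- The arm moves only by the tool servo_tool, never from a script. Its arguments are lists of equal length, an entry for each row: "linear": the shift along the tool's x, y, z normalised to -1 to 1, where 1 is 1000 mm, a list of three; "twist": the turn, a rotation vector about the tool's x, y, z normalised to -1 to 1, where 1 is 0.5 rad, a list of three. In form: {"linear": [[dx, dy, dz], ...], "twist": [[ax, ay, az], ...]}. A call has 1 to 5 rows; each row shifts and turns the commanded pose from where the row before left it, along the tool's axes as they then stand; what a row does not reach is not made up. A row lasts 1/8 s, in which the tool goes at most 62.5 mm and 10.7 degrees, less where a joint would pass 70% of its speed; a pose out of reach is approached as far as the arm can. A call with a number of a shift or a turn outside -1 to 1 is refused whole. A call with a gripper value outside its range is refused whole. "hand" is the opening, from 0 (shut) to 1 (fully open), set as the call begins (left out, the last holds). The fingers move at their own pace and stop on an object; "force" is the grip in N (left out, the last holds). Time passes only in rows, so rows that do not move let the fingers close. It gives the time, the measured TCP pose, the force, the opening and the grip force at its end, in the units of the state.
- bot.get_state(): the state, without advancing time (a new reading comes with each control period).
- bot.snapshot(name): name is "scene" or "side" or "wrist"; returns a dict with "color" (420x560x3 uint8, red, green, blue), "depth" (420x560 float32, m along the optical axis (not along the pixel's ray), 0 where there is no reading), "camera_matrix" (3x3 intrinsics, pixels), "rvec" (rotation vector, rad) and "tvec" (3), from world to camera coordinates, as OpenCV has them; the wrist camera has in their place "T_tool_cam" (4x4, takes a point from camera to tool coordinates, whose origin is the TCP and whose axes are the flange's). Camera axes: x right, y down, z forward; pixel columns grow to the right and rows downward; lengths in m; the calibration is good to about 2 mm. A picture is of the moment at which its call begins: read the wrist's pose just before it.
- bot.close_job(): hands the job in; it is judged then, once.
The state is a dict: "clock": time; "joints": joint angles; "joint_velocities": joint speeds; "joint_torque": joint torques, N m; "ee_pos": TCP position; "tcp_rot": TCP orientation; "wrist_force": force on the tool from outside, world axes, zero at the start; "moment": the same for the moment, N m; "opening": finger opening in m; "grip_force": force on a finger pad.
Only numpy, scipy, OpenCV 4.12 (cv2) and the standard library are available. Lean on these libraries where they do the work, as an engineer would, in place of code of your own. Each camera call takes 0.05 s, during which the arm holds its last target. There are 200 camera calls.

## Working session

There is one attempt and no reset: what is moved stays moved. The work goes in short steps, Python scripts to look and compute and a tool call to move; the robot and the scene stay as the last step left them, time stands still between calls to the robot, and variables do not carry over. Pictures are saved under pics/ and viewed, at most 10 in all, crops included, and the job is handed in when it is done.

Besides the shell and the picture viewer there is one more tool, called after "Emit:" as name(argument=value, ...), one argument or row to a line, values as JSON. servo_tool: Moves the arm, as the interface text tells. Its arguments: {"type":"object","properties":{"linear":{"type":"array","items":{"type":"array","items":{"type":"number"}}},"twist":{"type":"array","items":{"type":"array","items":{"type":"number"}}},"hand":{"type":"number"},"force":{"type":"number"}},"required":["linear","twist"]}

```bash
mkdir -p pics; cat > h.py <<'E'
import numpy as np, cv2
from plant import bot
from scipy.spatial.transform import Rotation as R
def snap(n):
    s=bot.get_state(); d=bot.snapshot(n)
    if n=="wrist":
        T=np.eye(4);T[:3,:3]=R.from_euler('xyz',s['tcp_rot']).as_matrix();T[:3,3]=s['ee_pos']
        d['Twc']=T@np.array(d['T_tool_cam'])
    else:
        T=np.eye(4);T[:3,:3]=cv2.Rodrigues(np.array(d['rvec'],float))[0];T[:3,3]=np.ravel(d['tvec']);d['Twc']=np.linalg.inv(T)
    return d
def cloud(d):
    K=np.array(d['camera_matrix']);z=d['depth'];v,u=np.mgrid[:z.shape[0],:z.shape[1]]
    P=np.stack([(u-K[0,2])/K[0,0]*z,(v-K[1,2])/K[1,1]*z,z],-1)
    P=P@d['Twc'][:3,:3].T+d['Twc'][:3,3]; P[z==0]=np.nan; return P
def save(d,n): cv2.imwrite(f'pics/{n}.png',d['color'][:,:,::-1])
E
python3 - <<'E'
from h import *
s=bot.get_state();print(s, bot.pinch_z)
a=snap('scene');b=snap('side')
cv2.imwrite('pics/a.png',cv2.resize(np.hstack([a['color'],b['color']])[:,:,::-1],(800,300)));save(a,'sc');save(b,'sd')
for n,d in(('scene',a),('side',b)):
    print(n,d['Twc'].round(3).tolist(),(d['depth']>0).mean())
    P=cloud(d);h=cv2.cvtColor(d['color'],cv2.COLOR_RGB2HSV)
    m=cv2.inRange(h,(22,130,100),(34,255,255));k,l,st,c=cv2.connectedComponentsWithStats(m)
    for i in range(1,k):
        if st[i,4]>15:print('yel',st[i],c[i].round(),np.nanmedian(P[l==i],0).round(3))
    np.savez(n,P=P,c=d['color'])
E
```

```text
{'clock': 0.0, 'joints': array([ 1.08399839,  0.46838882, -0.01160355,  1.60365112,  0.00603215,
        1.07141202, -0.05630197]), 'joint_velocities': array([ 0.00041233, -0.00015118, -0.00093849,  0.00125719,  0.00139401,
        0.00050578,  0.00011566]), 'joint_torque': array([-6.27161498e-04, -5.32394707e+01,  2.13423773e-02, -2.51300526e+01,
        1.14939074e-02,  7.85358483e-03, -1.20756388e-05]), 'ee_pos': array([ 0.27877425, -0.58654565,  0.23031941]), 'tcp_rot': array([-3.13977379e+00,  1.54477904e-04,  4.43748357e-01]), 'wrist_force': array([-0.8619817 , -0.38650442,  0.24661802]), 'moment': array([ 0.02406336, -0.02674409,  0.06647949]), 'grip_force': 0.0, 'opening': 0.08537138283825099} -0.0187
scene [[-0.573, 0.651, -0.498, 1.376], [0.82, 0.459, -0.343, 0.501], [0.006, -0.605, -0.796, 1.449], [0.0, 0.0, 0.0, 1.0]] 0.9933545918367347
side [[-0.148, 0.773, -0.617, 1.495], [0.989, 0.113, -0.096, 0.085], [-0.004, -0.625, -0.781, 1.3], [0.0, 0.0, 0.0, 1.0]] 0.9959863945578231
yel [   0   79  102  193 3078] [ 46. 177.] [-0.022 -1.326 -0.593]
yel [103  81   6   7  24] [106.  84.] [-0.793 -1.294 -0.596]
yel [389 184  31  23 193] [404. 195.] [0.37  0.34  0.023]
```

View pics/sc.png

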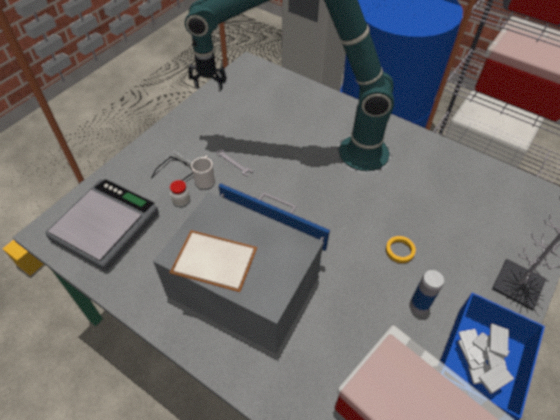

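View pics/sd.png

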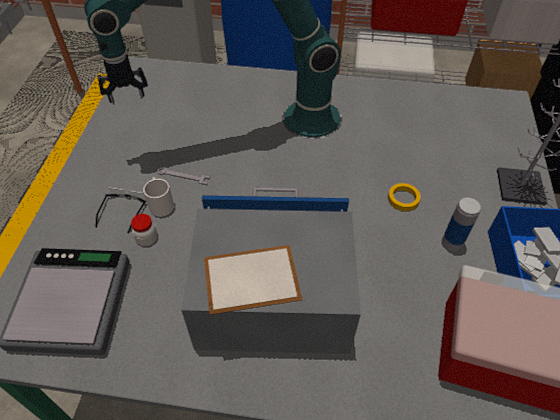

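The side view shows the cabinet facing the robot. Its blue drawer front is near (275,203), the handle near (275,190), with the mug (158,197), jar (143,230) and wrench (185,175) to the left of it in the picture. Next I'll measure the cabinet.

```bash
python3 - <<'E'
from h import *
for n,box in(('scene',(150,180,340,350)),('side',(180,180,370,360))):
    f=np.load(n+'.npz');P=f['P'];c=f['c'];h=cv2.cvtColor(c,cv2.COLOR_RGB2HSV)
    M=np.zeros(P.shape[:2],bool);M[box[1]:box[3],box[0]:box[2]]=1
    z=P[...,2]; 
    hist,e=np.histogram(z[M&(z>.05)],bins=40);i=hist.argmax();zt=np.median(z[M&(abs(z-e[i])<.01)])
    T=M&(abs(z-zt)<.008)&~((h[...,0]>100)&(h[...,1]>120))
    r=cv2.minAreaRect((P[T][:,:2]*1000).astype(np.float32));print(n,'top',zt,r,cv2.boxPoints(r).round().tolist())
    B=M&(cv2.inRange(h,(100,130,40),(125,255,255))>0)
    Bt=B&(z>np.nanpercentile(z[B],60))
    print('blue z',np.nanpercentile(z[B],[5,50,95]))
    q=P[Bt];r=cv2.minAreaRect((q[:,:2]*1000).astype(np.float32));print('blue',r,cv2.boxPoints(r).round().tolist())
    hb=(235,185,305,196) if n=='side' else (258,190,298,212)
    H=np.zeros_like(M);H[hb[1]:hb[3],hb[0]:hb[2]]=1
    H&=(z>.06)&~(cv2.inRange(h,(100,130,20),(125,255,255))>0)
    print('handle',H.sum());q=P[H];r=cv2.minAreaRect((q[:,:2]*1000).astype(np.float32));print(r,np.percentile(q[:,2],[10,50,90]),cv2.boxPoints(r).round().tolist())
    vv,uu=np.nonzero(H);print(uu.min(),uu.max(),vv.min(),vv.max())
E
```

```text
scene top 0.23103983861125732 ((807.2846069335938, -30.81707763671875), (314.9966125488281, 424.5354309082031), 6.86440372467041) [[626.0, 161.0], [676.0, -260.0], [989.0, -223.0], [938.0, 199.0]]
blue z [0.16573932 0.19688009 0.21650295]
blue ((601.6823120117188, -51.0128173828125), (18.95195770263672, 401.5093994140625), 6.223184585571289) [[570.0, 148.0], [614.0, -252.0], [633.0, -250.0], [589.0, 150.0]]
handle 173
((569.8573608398438, -59.27278137207031), (56.282474517822266, 130.83969116210938), 5.919853210449219) [0.19373374 0.19933568 0.21474481] [[535.0, 3.0], [549.0, -127.0], [605.0, -121.0], [591.0, 9.0]]
258 295 192 211
side top 0.22953080274773008 ((808.7767333984375, -30.813430786132812), (318.138916015625, 421.4222717285156), 7.07781457901001) [[625.0, 159.0], [677.0, -260.0], [993.0, -220.0], [941.0, 198.0]]
blue z [0.17520955 0.20100593 0.21437284]
blue ((601.5383911132812, -53.99070739746094), (22.366657257080078, 410.4560546875), 7.17093563079834) [[565.0, 148.0], [616.0, -259.0], [638.0, -256.0], [587.0, 151.0]]
handle 191
((560.0068359375, -60.92607879638672), (31.77882957458496, 129.54759216308594), 7.834761142730713) [0.19207912 0.19536845 0.19872072] [[535.0, 1.0], [553.0, -127.0], [585.0, -123.0], [567.0, 5.0]]
252 297 188 195
```

Emit:
servo_tool(
  linear=[
    [0, 0, -0.014],
    [0, 0, -0.014],
    [0, 0, -0.014],
    [0, 0, -0.014],
    [0, 0, -0.014],
  ],
  twist=[
    [0, 0, -0.35],
    [0, 0, -0.35],
    [0, 0, -0.35],
    [0, 0, -0.35],
    [0, 0, -0.35],
  ],
  hand=0.5,
  force=50,
)

```text
clock: 0.72
ee_pos: [0.2788, -0.5868, 0.3011]
tcp_rot: [-3.141, -0.001, 1.324]
wrist_force: [0.3, 0.4, -0.7]
opening: 0.0426
grip_force: 0.0
```

Emit:
servo_tool(
  linear=[
    [0, 0, 0],
    [0, 0, 0],
    [0, 0, 0],
  ],
  twist=[
    [0, 0, -0.35],
    [0, 0, -0.35],
    [0, 0, -0.04],
  ],
)

```text
clock: 1.1
ee_pos: [0.2788, -0.5869, 0.3008]
tcp_rot: [-3.141, -0.001, 1.688]
wrist_force: [0.5, -0.3, -0.2]
opening: 0.0429
grip_force: 0.0
```

```bash
cat >> h.py <<'E'
def delta(p,yaw=None):
    s=bot.get_state();Rt=R.from_euler('xyz',s['tcp_rot'])
    print('t',s['clock'],'pos',np.round(s['ee_pos'],4),'yaw',np.degrees(s['tcp_rot']).round(2),'F',np.round(s['wrist_force'],1),'open',round(s['opening'],4),'grip',round(s['grip_force'],1))
    print('tool delta',np.round(Rt.inv().apply(np.array(p)-s['ee_pos']),4))
    if yaw is not None: print('twist/0.5',np.round((Rt.inv()*R.from_euler('xyz',[np.pi,0,np.radians(yaw)])).as_rotvec()/.5,3))
E
python3 -c "
from h import *
delta([.549,-.062,.30],97)"
```

```text
t 1.1 pos [ 0.2788 -0.5869  0.3008] yaw [-1.7999e+02 -5.0000e-02  9.6700e+01] F [ 0.5 -0.3 -0.2] open 0.0429 grip 0.0
tool delta [0.4897 0.3296 0.0012]
twist/0.5 [-0.    -0.002 -0.01 ]
```

12 rows of about (0.041, 0.0275).

Emit:
servo_tool(
  linear=[
    [0.041, 0.0275, 0],
    [0.041, 0.0275, 0],
    [0.041, 0.0275, 0],
    [0.041, 0.0275, 0],
    [0.041, 0.0275, 0],
  ],
  twist=[
    [0, 0, -0.01],
    [0, 0, 0],
    [0, 0, 0],
    [0, 0, 0],
    [0, 0, 0],
  ],
)

```text
clock: 1.72
ee_pos: [0.3911, -0.3653, 0.3012]
tcp_rot: [-3.142, 0.0, 1.691]
wrist_force: [0.7, 0.8, 0.1]
opening: 0.0431
grip_force: 0.0
```

Emit:
servo_tool(
  linear=[
    [0.041, 0.0275, 0],
    [0.041, 0.0275, 0],
    [0.041, 0.0275, 0],
    [0.041, 0.0275, 0],
    [0.041, 0.0275, 0],
  ],
  twist=[
    [0, 0, 0],
    [0, 0, 0],
    [0, 0, 0],
    [0, 0, 0],
    [0, 0, 0],
  ],
)

```text
clock: 2.35
ee_pos: [0.5024, -0.1452, 0.3013]
tcp_rot: [-3.142, 0.0, 1.69]
wrist_force: [-0.1, -0.5, 0.3]
opening: 0.043
grip_force: 0.0
```

Emit:
servo_tool(
  linear=[
    [0.041, 0.0275, 0],
    [0.039, 0.0275, 0],
    [0, 0, 0],
  ],
  twist=[
    [0, 0, 0],
    [0, 0, 0],
    [0, 0, 0],
  ],
)

```text
clock: 2.72
ee_pos: [0.5476, -0.0558, 0.3012]
tcp_rot: [3.141, -0.002, 1.698]
wrist_force: [-0.4, -0.2, -0.4]
opening: 0.0428
grip_force: 0.0
```

```bash
python3 -c "
from h import *
delta([.549,-.062,.175],97)
d=snap('wrist');save(d,'w1');np.savez('w1',P=cloud(d),c=d['color'])
print(np.round(d['T_tool_cam'],3))"
```

```text
t 2.725 pos [ 0.5476 -0.0558  0.3012] yaw [ 1.7996e+02 -1.3000e-01  9.7300e+01] F [-0.4 -0.2 -0.4] open 0.0428 grip 0.0
tool delta [-0.0066  0.0005  0.1262]
twist/0.5 [ 0.001 -0.004  0.011]
[[-0.001 -0.956 -0.293  0.076]
 [ 1.    -0.001  0.001  0.001]
 [-0.001 -0.293  0.956 -0.143]
 [ 0.     0.     0.     1.   ]]
```

View pics/w1.png

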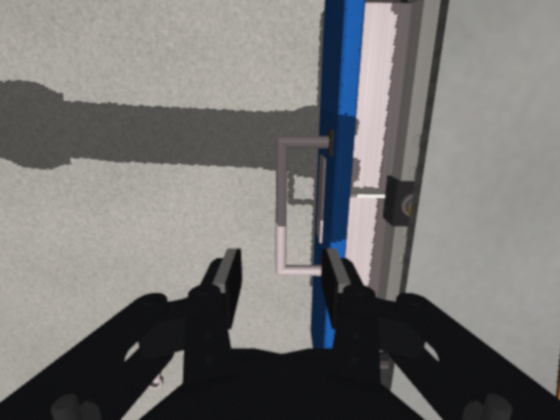

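The wrist view shows the bar as a vertical line at column 281, rows 138–272, midway between the fingertips (columns 228 and 335). The blue face is at column 325 and the knob is just visible at (408,205).

```bash
python3 -c "
from h import *
f=np.load('w1.npz');P=f['P']
for v in (142,160,180,205,230,250,268):
    q=P[v,270:296];k=q[:,2]>.17;print(v,k.sum(),np.nanmean(q[k],0).round(4))
q=P[150:262,270:296].reshape(-1,3);q=q[q[:,2]>.17];print(np.degrees(np.polyfit(q[:,1],q[:,0],1)[0]))
delta([.549,-.062,.175],97)"
```

```text
142 20 [0.5451 0.0018 0.1989]
160 12 [ 0.5437 -0.0134  0.1983]
180 11 [ 0.5454 -0.0304  0.1982]
205 11 [ 0.5483 -0.0525  0.1984]
230 11 [ 0.5513 -0.0761  0.1979]
250 10 [ 0.5532 -0.0954  0.1986]
268 20 [ 0.5603 -0.1137  0.1978]
-6.859634845651613
t 2.775 pos [ 0.5469 -0.0586  0.301 ] yaw [-1.7997e+02 -4.0000e-02  9.7130e+01] F [ 0.1 -0.5  0.6] open 0.0427 grip 0.0
tool delta [-0.0038  0.0017  0.126 ]
twist/0.5 [-0.001 -0.001  0.004]
```

Emit:
servo_tool(
  linear=[
    [0.003, 0.0015, 0.03],
    [0, 0, 0.03],
    [0, 0, 0.033],
    [0, 0, 0.033],
    [0, 0, 0],
  ],
  twist=[
    [0, 0, 0],
    [0, 0, 0],
    [0, 0, 0],
    [0, 0, 0],
    [0, 0, 0],
  ],
)

```text
clock: 3.4
ee_pos: [0.5456, -0.0589, 0.173]
tcp_rot: [-3.136, -0.001, 1.69]
wrist_force: [0.5, -0.1, 0.2]
opening: 0.0425
grip_force: 0.0
```

Emit:
servo_tool(
  linear=[
    [0, 0, 0],
    [0, 0, 0],
    [0, 0, 0],
    [0, 0, 0],
    [0, 0, 0],
  ],
  twist=[
    [0, 0, 0],
    [0, 0, 0],
    [0, 0, 0],
    [0, 0, 0],
    [0, 0, 0],
  ],
  hand=0,
)

```text
clock: 4.03
ee_pos: [0.5484, -0.0578, 0.1768]
tcp_rot: [3.14, 0.002, 1.693]
wrist_force: [-2.4, -0.6, 6.3]
opening: 0.0085
grip_force: 49.0
```

Emit:
servo_tool(
  linear=[
    [0, -0.015, 0],
    [0, -0.022, 0],
    [0, -0.022, 0],
    [0, -0.022, 0],
    [0, -0.02, 0],
  ],
  twist=[
    [0, 0, 0],
    [0, 0, 0],
    [0, 0, 0],
    [0, 0, 0],
    [0, 0, 0],
  ],
)

```text
clock: 4.65
ee_pos: [0.4496, -0.0697, 0.1769]
tcp_rot: [3.135, 0.001, 1.694]
wrist_force: [4.2, -0.7, 2.4]
opening: 0.0079
grip_force: 50.8
```

Emit:
servo_tool(
  linear=[
    [0, -0.008, 0],
    [0, -0.006, 0],
    [0, -0.004, 0],
    [0, 0, 0],
    [0, 0, 0],
  ],
  twist=[
    [0, 0, 0],
    [0, 0, 0],
    [0, 0, 0],
    [0, 0, 0],
    [0, 0, 0],
  ],
)

```text
clock: 5.28
ee_pos: [0.4366, -0.0713, 0.177]
tcp_rot: [3.126, 0.001, 1.694]
wrist_force: [17.2, 0.7, -8.1]
opening: 0.008
grip_force: 49.9
```

Emit:
servo_tool(
  linear=[
    [0, 0.004, 0],
    [0, 0, 0],
    [0, 0, 0],
  ],
  twist=[
    [0, 0, 0],
    [0, 0, 0],
    [0, 0, 0],
  ],
  hand=0.5,
)

```text
clock: 5.65
ee_pos: [0.433, -0.0713, 0.175]
tcp_rot: [-3.14, -0.0, 1.694]
wrist_force: [0.6, -0.3, -0.0]
opening: 0.0425
grip_force: 0.0
```

Emit:
servo_tool(
  linear=[
    [0, 0, -0.03],
    [0, 0, -0.04],
    [0, 0, -0.04],
    [0, 0.04, -0.015],
    [0, 0.06, 0],
  ],
  twist=[
    [0, 0, 0],
    [0, 0, 0],
    [0, 0, 0],
    [0, 0, 0],
    [0, 0, 0],
  ],
)

```text
clock: 6.28
ee_pos: [0.5339, -0.0601, 0.3026]
tcp_rot: [3.139, 0.004, 1.691]
wrist_force: [-0.1, -0.1, 0.4]
opening: 0.0429
grip_force: 0.0
```

Emit:
servo_tool(
  linear=[
    [0, 0.025, 0],
    [0, 0, 0],
    [0, 0, 0],
  ],
  twist=[
    [0, 0, 0],
    [0, 0, 0],
    [0, 0, 0],
  ],
)

```text
clock: 6.65
ee_pos: [0.5565, -0.0561, 0.2998]
tcp_rot: [-3.14, 0.0, 1.694]
wrist_force: [-0.2, 0.6, -0.1]
opening: 0.0425
grip_force: 0.0
```

```bash
python3 -c "
from h import *
delta([.563,-.054,.179],97)
d=snap('wrist');save(d,'w2');P=cloud(d);np.savez('w2',P=P,c=d['color'])
h=cv2.cvtColor(d['color'],cv2.COLOR_RGB2HSV)
m=cv2.inRange(h,(20,120,60),(34,255,255));k,l,st,c=cv2.connectedComponentsWithStats(m)
for i in range(1,k):
    if st[i,4]>60:
        q=P[l==i];print(st[i],c[i].round(),np.nanmedian(q,0).round(4),np.nanmin(q,0).round(4),np.nanmax(q,0).round(4))
"
```

```text
t 6.65 pos [ 0.5565 -0.0561  0.2998] yaw [-1.799e+02  1.000e-02  9.705e+01] F [-0.2  0.6 -0.1] open 0.0425 grip 0.0
tool delta [0.0013 0.0069 0.1208]
twist/0.5 [-0.004  0.     0.002]
[362  62  18  15 168] [371.  69.] [0.6266 0.0736 0.1424] [0.6185 0.0673 0.1148] [0.6415 0.0844 0.1462]
[394  87  18  17 193] [403.  95.] [0.6623 0.0548 0.1406] [0.6566 0.0477 0.1189] [0.6689 0.0628 0.1472]
[346  90  15  16 148] [354.  98.] [0.616  0.0463 0.1451] [0.6071 0.0403 0.1143] [0.6257 0.055  0.1484]
[364 105  23  17 189] [372. 112.] [0.635  0.0355 0.1429] [0.6301 0.0273 0.1138] [0.6561 0.0442 0.1484]
[274 196  29  30 696] [288. 210.] [ 0.5632 -0.0538  0.2089] [ 0.5512 -0.0702  0.172 ] [ 0.5795 -0.0441  0.2112]
```

View pics/w2.png

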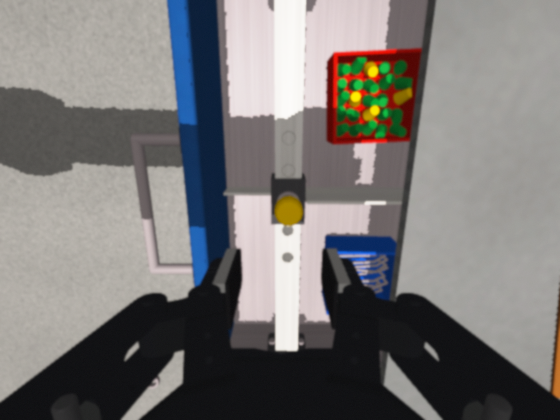

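The red tray is to the left (+y) at (375,97). The knob is at (288,210), or world (0.563, -0.054) with its top at z 0.209. The divider therefore has to go toward -y, which is tool -x.

Emit:
servo_tool(
  linear=[
    [0.0015, 0.007, 0.03],
    [0, 0, 0.03],
    [0, 0, 0.032],
    [0, 0, 0.03],
    [0, 0, 0],
  ],
  twist=[
    [0, 0, 0],
    [0, 0, 0],
    [0, 0, 0],
    [0, 0, 0],
    [0, 0, 0],
  ],
  hand=0.55,
)

```text
clock: 7.32
ee_pos: [0.5622, -0.0542, 0.1768]
tcp_rot: [-3.137, -0.0, 1.693]
wrist_force: [0.6, 0.4, 0.7]
opening: 0.0465
grip_force: 0.0
```

Emit:
servo_tool(
  linear=[
    [0, 0, 0],
    [0, 0, 0],
    [0, 0, 0],
    [0, 0, 0],
    [0, 0, 0],
  ],
  twist=[
    [0, 0, 0],
    [0, 0, 0],
    [0, 0, 0],
    [0, 0, 0],
    [0, 0, 0],
  ],
  hand=0,
)

```text
clock: 7.95
ee_pos: [0.565, -0.0538, 0.18]
tcp_rot: [3.14, 0.001, 1.693]
wrist_force: [-3.3, 0.4, 6.6]
opening: 0.0237
grip_force: 49.9
```

```bash
python3 -c "
from h import *
delta([.563,-.054,.177],97)"
```

```text
t 7.95 pos [ 0.565  -0.0538  0.18  ] yaw [1.7991e+02 7.0000e-02 9.7030e+01] F [-3.3  0.4  6.6] open 0.0237 grip 49.9
tool delta [ 0.0001 -0.002   0.003 ]
twist/0.5 [0.003 0.003 0.001]
```

Emit:
servo_tool(
  linear=[
    [0, 0, -0.004],
    [0, 0, -0.005],
    [0, 0, -0.004],
    [0, 0, -0.002],
    [0, 0, 0],
  ],
  twist=[
    [0, 0, 0],
    [0, 0, 0],
    [0, 0, 0],
    [0, 0, 0],
    [0, 0, 0],
  ],
)

```text
clock: 8.57
ee_pos: [0.5644, -0.0539, 0.193]
tcp_rot: [-3.141, 0.0, 1.694]
wrist_force: [3.2, -0.9, -7.7]
opening: 0.0232
grip_force: 50.2
```

Emit:
servo_tool(
  linear=[
    [0, 0, 0.001],
    [-0.008, 0, 0],
    [-0.01, 0, 0],
    [-0.008, 0, 0],
    [-0.004, 0, 0],
  ],
  twist=[
    [0, 0, 0],
    [0, 0, 0],
    [0, 0, 0],
    [0, 0, 0],
    [0, 0, 0],
  ],
)

```text
clock: 9.2
ee_pos: [0.5681, -0.0843, 0.1921]
tcp_rot: [-3.141, 0.0, 1.693]
wrist_force: [1.5, 2.2, -7.4]
opening: 0.0232
grip_force: 50.2
```

Emit:
servo_tool(
  linear=[
    [0, 0, 0],
    [0, 0, 0],
    [0, 0, 0],
  ],
  twist=[
    [0, 0, 0],
    [0, 0, 0],
    [0, 0, 0],
  ],
)

```text
clock: 9.57
ee_pos: [0.5681, -0.0838, 0.1923]
tcp_rot: [-3.141, 0.001, 1.693]
wrist_force: [1.9, -1.2, -7.3]
opening: 0.0229
grip_force: 50.2
```

```bash
python3 -c "
from h import *
c=.0302
delta([.5645+.122*c,-.0539-.9925*c,.180],97)"
```

```text
t 9.575 pos [ 0.5681 -0.0838  0.1923] yaw [-1.7999e+02  4.0000e-02  9.7030e+01] F [ 1.9 -1.2 -7.3] open 0.0229 grip 50.2
tool delta [-0.      0.0001  0.0123]
twist/0.5 [-0.     0.001  0.001]
```

Slid about 30 mm. Now lowering the pin.

Emit:
servo_tool(
  linear=[
    [0, 0, 0.003],
    [0, 0, 0.004],
    [0, 0, 0.004],
    [0, 0, 0.003],
    [0, 0, 0],
  ],
  twist=[
    [0, 0, 0],
    [0, 0, 0],
    [0, 0, 0],
    [0, 0, 0],
    [0, 0, 0],
  ],
)

```text
clock: 10.2
ee_pos: [0.5692, -0.0834, 0.18]
tcp_rot: [3.139, 0.001, 1.694]
wrist_force: [-0.5, -1.3, 4.0]
opening: 0.0238
grip_force: 51.3
```

Emit:
servo_tool(
  linear=[
    [0, 0, 0],
    [0, 0, 0],
    [0, 0, 0],
  ],
  twist=[
    [0, 0, 0],
    [0, 0, 0],
    [0, 0, 0],
  ],
)

```text
clock: 10.58
ee_pos: [0.5693, -0.0833, 0.1801]
tcp_rot: [3.139, 0.001, 1.694]
wrist_force: [-1.8, -1.2, 5.7]
opening: 0.0235
grip_force: 51.5
```

```bash
python3 -c "
from h import *
delta([.5682,-.0839,.180],97)
d=snap('scene');P=cloud(d)
h=cv2.cvtColor(d['color'],cv2.COLOR_RGB2HSV)
b=(cv2.inRange(h,(100,130,40),(125,255,255))>0)&(P[...,2]>.19)&(P[...,0]>.42)&(P[...,0]<.6)&(abs(P[...,1]+.07)<.25)
q=P[b];u=np.array([.9925,.122,0]);print('blue face along x',np.percentile(q@u,[2,50,98]))
save(d,'s2')"
```

```text
t 10.575 pos [ 0.5693 -0.0833  0.1801] yaw [1.7986e+02 7.0000e-02 9.7050e+01] F [-1.8 -1.2  5.7] open 0.0235 grip 51.5
tool delta [-0.0004 -0.0011  0.0001]
twist/0.5 [0.005 0.002 0.002]
blue face along x [0.47429054 0.48418005 0.49034284]
```

View pics/s2.png

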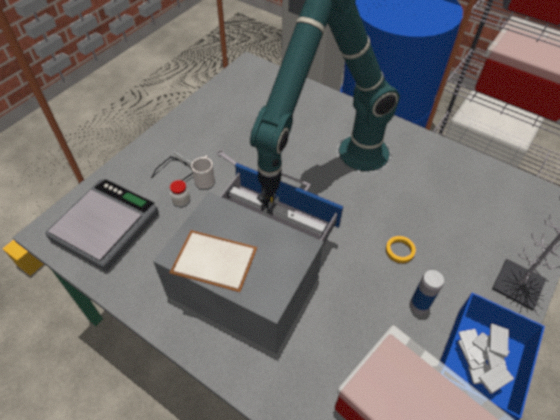

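The drawer front stands out from the cabinet, the gripper is on the knob at (270,200), and the bench items haven't moved. The tool is back at the pinned height, 29.6 mm along and pressing lightly, so the pin is home.

```bash
python3 -c "
from plant import bot
print(bot.close_job())"
```

```text
the job is handed in; nothing more can be done
None
```

The job is handed in: by my measurements the top drawer is fully open and the divider is one hole (about 30 mm) away from the red tray, pin home and the knob still gripped at about 50 N; the hand-in returned no verdict.

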